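# Hold the round collection bin open at the stationery counter

## Task

On the stationery shop's counter stand two collection bins for spent pens, one round and one square. With the gripper's fingers, press down the front lever of the round bin to raise its lid wide open, and keep the lever down for at least two seconds so that a colleague can see whether the bin is full; then let the lever go so that the lid closes completely. Leave the square bin shut all the while.

Things in the scene. Friction and masses are not known exactly. Their poses are not given: they have to be found in the camera images.
- round_paddle (a point): middle of the top face of the round bin's lever paddle: black plate 36 (along the arm) x 42 x 10 mm, 100 mm from the pivot, 173 mm in front of the bin's axis. At rest 171 mm above the bin's foot, sloping up 0.25 rad towards its end. It goes 49 mm down, to a stop, on a shallow arc (under 5 mm sideways); from 34 mm down the lid is wide open.
- round_lever: Round bin's lever: steel arm from the bin's front, paddle at its end. Origin: its pivot, 140 mm above the bin's foot, 78 mm in front of the bin's axis. x: level from the pivot back to the bin (paddle on the -x side), y along the pivot, z up. Pressed, it turns about y up to 0.50 rad to a stop. It springs back; 4 to 9 N at the paddle hold it down. The bin is fixed on a wooden riser 6 to 34 mm high.
- round_lid (a joint): lid angle of the round bin (grey plastic, round in plan, 150 mm across, 186 mm high with its lid), rad: 0 closed, 1.30 fully raised, lever at its stop. Hinged on the rim's side away from the lever, which lifts it: lid angle = 2.6 x lever angle. Let go, it closes softly by itself in about a second. Raised, its edge is up to 330 mm above its foot.
- square_lid (a joint): lid angle of the other bin (same grey plastic, height and lever, own riser, but square in plan, 146 mm wide), rad: 0 closed. To stay shut. It stands left or right of the round bin, 380 to 620 mm away in y.

How it is judged (in metres and radians):
On the way:
1. the fingers hold the round bin's lever down, with its lid wide open (at least 0.9 rad), for 2 s without a break (value of joint round_lid above 0.9 rad and contact force between the fingers and round_lever above 0.5 N), for 2 s.
At the end, for the whole second after the job is handed in: The round bin's lid is closed again (within 0.06 rad) and the square bin's lid is shut (within 0.1 rad) (value of joint round_lid below 0.06 rad and value of joint square_lid below 0.1 rad); the robot touches nothing.
It fails at once if the square bin's lid is opened by more than 0.2 rad (value of joint square_lid above 0.2 rad).
It also fails if it takes over 34 s, if anything falls off the work surface, if the arm or the gripper's body presses on something with over 40 N, if the wrist force passes 120 N, or if a joint passes its speed limit or range.

## Robot

A 7-joint arm with a two-finger parallel gripper is mounted at the origin on the work surface. World frame = base frame: x ahead of the robot, y to its left, z up, the work surface at z = 0. Lengths are in mm, angles in degrees, forces in N, time in s.
With the tool pointing down it reaches from about 400 to 875 mm from the base axis. Payload 4.4 kg.
Tool frame: the origin (TCP) lies midway between the tips of the shut fingers; the grasp point (between the pads) lies 19 mm behind it (ctrl.grip_depth is the distance from the TCP to the grasp point, in mm); z points along the fingers, y is the line along which they close (so a half turn about z gives the same grasp; the last joint's range is limited). The gripper opens to 85 mm and grips with 20 to 120 N. Pads are 22 mm wide; open, the fingers measure 114 mm over their backs; the gripper's body (76 mm by 85 mm) begins 54 mm behind the grasp point. The pads swing forward as they close: fully open they stand 13 mm farther back than shut.
Start: joints at [-67.941, 36.005, 2.206, 86.941, -1.547, 57.084, -1.146], TCP at [283.175, 585.089, 231.313] pointing down, gripper open.
Joint ranges: [-175.42, 175.42], [-21.48, 121.26], [-71.46, 75.88], [10.55, 141.38], [-63.04, 243.04], [13.31, 113.54], [-168.57, 168.57]. Speed limits (degrees/s): [147.25, 147.25, 180, 180, 180, 180, 180].

## Interface

Orientations are given as [roll, pitch, yaw] about the fixed x, y, z axes, in that order (R = Rz(yaw) Ry(pitch) Rx(roll)).
In Python, from bench import ctrl gives the robot as it stands.
- The arm moves only by the shell command python3 -m handwheel 'ROWS' [FORCE]. ROWS is a JSON object whose one key "series" holds a list of rows, each an object with "xyz": the shift along the tool's x, y, z in units of 30 mm (1.0 is 30 mm), a list of three; "twist": the turn, a rotation vector about the tool's x, y, z in rad, a list of three; "claw": the opening, from 0 (shut) to 1 (fully open). A call has 1 to 8 rows; each row shifts and turns the commanded pose from where the row before left it, along the tool's axes as they then stand; what a row does not reach is not made up. A row lasts 1/12 s, in which the tool goes at most 41.7 mm and 7.16 degrees, less where a joint would pass 70% of its speed; a pose out of reach is approached as far as the arm can. A call is refused whole if a number of a shift passes 1 or a number of a turn 0.125, either way. A call with a gripper value outside its range is refused whole. The fingers move at their own pace and stop on an object; FORCE is the grip in N (left out, the last holds). Time passes only in rows, so rows that do not move let the fingers close. It gives the time, the measured TCP pose, the force, the opening and the grip force at its end, in the units of the state.
- ctrl.get_obs(): the state, without advancing time (a new reading comes with each control period).
- ctrl.capture(name): name is "scene" or "top"; returns the picture (420x560x3 uint8, red, green, blue); there is no depth.
- ctrl.calibration(name): a dict with "fovy" (degrees; the focal length in pixels is half the picture's height over the tangent of half this angle, whatever the lens; pixels are square), "cx", "cy" (the principal point, pixels), "world_to_cam" (4x4, takes a point from world to camera coordinates). Camera axes: x right, y down, z forward; pixel columns grow to the right and rows downward; lengths in mm; the calibration is good to about 2 mm. A picture is of the moment at which its call begins. calibration takes no time and is no camera call.
- ctrl.close_job(): hands the job in; it is judged then, once.
Trained networks look in the newest picture that a camera, given by its name, has taken for a name from the list of things; names that differ only in an ending like _2 or _b are one class to them, and where a whole thing is asked for, a point or a joint stands for the part that bears it (a point fixed in the world has none). Each returns a list of dicts, best first, with "p" (0 to 1); they miss things now and then, are a little off and sometimes report something else, mostly with a low value. They report only what shows in the picture. A call takes as long as a camera call.
- ctrl.find_in(camera, name): "rect" ([left, top, right, bottom] in pixels, round what is visible of it).
The state is a dict: "time": time; "q": joint angles; "joint_vel": joint speeds; "joint_torque": joint torques, N m; "tool_pos": TCP position; "tool_rot": TCP orientation; "ft_force": force on the tool from outside, world axes, zero at the start; "wrist_torque": the same for the moment, N m; "width": finger opening in mm; "finger_force": force on a finger pad.
Only numpy, scipy, OpenCV 4.12 (cv2) and the standard library are available. Lean on these libraries where they do the work, as an engineer would, in place of code of your own. Each camera call takes 0.05 s, during which the arm holds its last target. There are 200 camera calls.

## Working session

There is one attempt and no reset: what is moved stays moved. The work goes in short steps, Python scripts to look and compute and a shell command to move; the robot and the scene stay as the last step left them, time stands still between calls to the robot, and variables do not carry over. Pictures are saved under pics/ and viewed, at most 10 in all, crops included, and the job is handed in when it is done.

```bash
mkdir -p pics; ls
python3 - <<'E'
from bench import ctrl
import cv2,json
o=ctrl.get_obs();print(o['time'],o['tool_pos'],o['tool_rot'],o['width'])
ims=[]
for c in("scene","top"):
    im=ctrl.capture(c);cv2.imwrite(f'pics/{c}1.png',im[:,:,::-1])
    k=ctrl.calibration(c);print(c,k)
    for n in("round_paddle","round_lever","round_lid","square_lid"):
        print(n,[([round(v) for v in d['rect']],round(d['p'],2)) for d in ctrl.find_in(c,n)])
E
```

```text
pics
0.0 [282.90296859 584.51504994 230.39481671] [-1.79891732e+02  1.19190933e-03  1.54171172e+02] 85.36727278225263
scene {'fovy': 51.01831983151333, 'cx': 277.753610865142, 'cy': 211.13238366796256, 'world_to_cam': array([[ 3.67330277e-01,  9.30045063e-01, -9.20044294e-03,
        -1.67370472e+02],
       [ 7.86994740e-01, -3.16072661e-01, -5.29846536e-01,
        -3.54706220e+02],
       [-4.95689164e-01,  1.87387975e-01, -8.48043631e-01,
         1.41546865e+03],
       [ 0.00000000e+00,  0.00000000e+00,  0.00000000e+00,
         1.00000000e+00]])}
round_paddle [([146, 189, 186, 222], 0.8)]
round_lever [([146, 189, 186, 221], 0.55)]
round_lid [([169, 205, 246, 274], 0.67)]
square_lid [([376, 139, 466, 216], 0.61)]
top {'fovy': 55.07643385175432, 'cx': 280.30344501916454, 'cy': 209.62713670085165, 'world_to_cam': array([[ 7.70017924e-03, -9.99464244e-01, -3.18108877e-02,
        -2.29433028e+01],
       [-9.90076024e-01, -3.15610825e-03, -1.40497352e-01,
         5.99457415e+02],
       [ 1.40321681e-01,  3.25770520e-02, -9.89569887e-01,
         1.19624242e+03],
       [ 0.00000000e+00,  0.00000000e+00,  0.00000000e+00,
         1.00000000e+00]])}
round_paddle [([351, 241, 383, 281], 0.57)]
round_lever [([354, 241, 385, 284], 0.62)]
round_lid [([319, 181, 380, 240], 0.86)]
square_lid [([128, 171, 193, 244], 0.8)]
```

View pics/scene1.png

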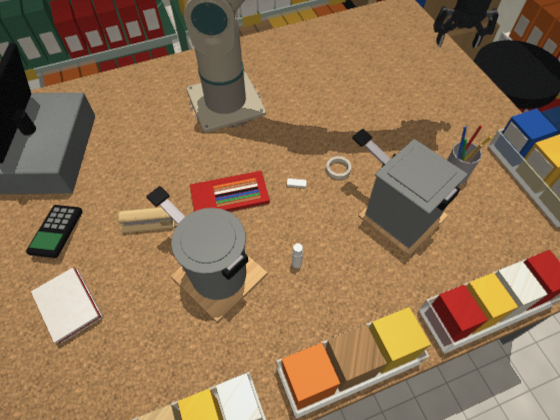

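View pics/top1.png

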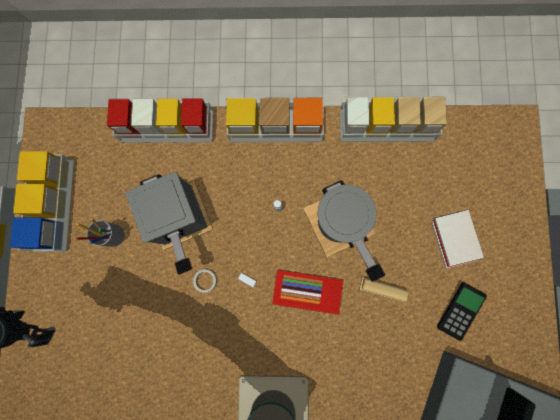

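The two pictures agree. The round bin is on the robot's right, with its lid at about (209,240) in scene and (347,213) in top. Its black paddle is at about (158,196) in scene and (375,271) in top, and the arm runs between bin and paddle. The square bin is on the left, at about (415,175) in scene and (165,210) in top. Next I triangulate.

```bash
cat > h.py <<'E'
import numpy as np,cv2
from bench import ctrl
def P(c):
    k=ctrl.calibration(c);f=210/np.tan(np.radians(k['fovy']/2))
    return np.array([[f,0,k['cx']],[0,f,k['cy']],[0,0,1]])@np.array(k['world_to_cam'])[:3]
def tri(a,b):
    X=cv2.triangulatePoints(P('scene'),P('top'),np.array(a,float).reshape(2,1),np.array(b,float).reshape(2,1));return (X[:3]/X[3]).ravel()
def proj(c,X):
    u=P(c)@np.append(X,1);return u[:2]/u[2]
E
python3 - <<'E'
from h import *
from scipy.optimize import least_squares
def dark(c,box):
    im=cv2.imread(f'pics/{c}1.png');l,t,r,b=box
    m=(im[t:b,l:r].max(2)<50).astype(np.uint8);n,_,s,ce=cv2.connectedComponentsWithStats(m)
    i=1+np.argmax(s[1:,4]);return ce[i]+[l,t],s[i]
a,sa=dark('scene',(140,180,192,226));b,sb=dark('top',(350,255,392,288))
print(a,sa,b,sb)
X=tri(a,b);print('paddle body',X,'reproj',proj('scene',X)-a,proj('top',X)-b)
L=tri((207.5,239.5),(349.5-0,210.5));print('lid rect tri',L)
L=tri((209,239),(347,213));print('lid eye tri',L)
# model fit: axis x,y, yaw, riser ; paddle and lid centre
def res(p):
    x,y,th,h=p;d=np.array([np.cos(th),np.sin(th)])
    pad=np.r_[np.array([x,y])+173*d,h+167];lid=[x,y,h+184]
    return np.r_[proj('scene',pad)-a,proj('top',pad)-b,(proj('scene',lid)-[209,239])/2,(proj('top',lid)-[347,213])/2]
r=least_squares(res,[L[0],L[1],np.arctan2(*(X-L)[[1,0]]),20])
x,y,th,h=r.x;print('fit',r.x,np.degrees(th),r.fun.round(1))
print('paddle top',x+173*np.cos(th),y+173*np.sin(th),h+171)
E
```

```text
[157.5173913  196.06086957] [  7   7  22  19 230] [374.75675676 272.22702703] [ 16   9  18  17 185]
paddle body [ 413.12082154 -277.5716385   175.12217966] reproj [ 0.26108284 -0.0187747 ] [0.26793527 0.03970718]
lid rect tri [ 576.39167    -206.8311999   197.34506606]
lid eye tri [ 570.78401895 -202.46817934  187.03596801]
fit [ 569.70276213 -202.95642083   -2.69651342    7.53983727] -154.49883809733467 [ 0.4  0.3  0.2 -0.1 -0.7 -0.6 -0.1  0. ]
paddle top 413.55701832257114 -277.4380070721273 178.5398372748738
```

```bash
python3 -c "
import cv2
a=cv2.imread('pics/scene1.png')[180:300,130:270];b=cv2.imread('pics/top1.png')[170:290,300:440]
cv2.imwrite('pics/crop1.png',cv2.resize(cv2.vconcat([a,b]),None,fx=2.5,fy=2.5,interpolation=3))"
```

```text
(no output)
```

View pics/crop1.png

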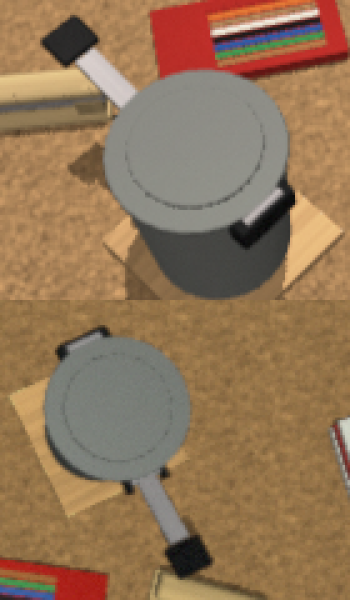

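The paddle's top middle is at about (413, -277, 178). That puts the riser at about 8 mm (allowed 6 to 34), the reach at 498 mm and the fit residuals under 1 px. I fly there at about z 340 with the fingers shut, clear of both bins.

```bash
python3 -m handwheel '{"series":[{"xyz":[0,0,-0.92],"twist":[0,0,0],"claw":0},{"xyz":[0,0,-0.92],"twist":[0,0,0],"claw":0},{"xyz":[0,0,-0.92],"twist":[0,0,0],"claw":0},{"xyz":[0,0,-0.92],"twist":[0,0,0],"claw":0},{"xyz":[-0.9,-0.9,0],"twist":[0,0,0],"claw":0},{"xyz":[-0.9,-0.9,0],"twist":[0,0,0],"claw":0},{"xyz":[-0.9,-0.9,0],"twist":[0,0,0],"claw":0},{"xyz":[-0.9,-0.9,0],"twist":[0,0,0],"claw":0}]}'
python3 -m handwheel '{"series":[{"xyz":[-0.9,-0.9,0],"twist":[0,0,0],"claw":0},{"xyz":[-0.9,-0.9,0],"twist":[0,0,0],"claw":0},{"xyz":[-0.9,-0.9,0],"twist":[0,0,0],"claw":0},{"xyz":[-0.9,-0.9,0],"twist":[0,0,0],"claw":0},{"xyz":[-0.9,-0.9,0],"twist":[0,0,0],"claw":0},{"xyz":[-0.9,-0.9,0],"twist":[0,0,0],"claw":0},{"xyz":[-0.9,-0.9,0],"twist":[0,0,0],"claw":0},{"xyz":[-0.9,-0.9,0],"twist":[0,0,0],"claw":0}]}'
python3 -m handwheel '{"series":[{"xyz":[-0.36,-0.98,0],"twist":[0,0,0],"claw":0},{"xyz":[-0.36,-0.98,0],"twist":[0,0,0],"claw":0},{"xyz":[-0.36,-0.98,0],"twist":[0,0,0],"claw":0},{"xyz":[-0.36,-0.98,0],"twist":[0,0,0],"claw":0},{"xyz":[-0.36,-0.98,0],"twist":[0,0,0],"claw":0},{"xyz":[-0.36,-0.98,0],"twist":[0,0,0],"claw":0},{"xyz":[-0.36,-0.98,0],"twist":[0,0,0],"claw":0},{"xyz":[-0.36,-0.98,0],"twist":[0,0,0],"claw":0}]}'
```

```text
time: 1.17
tool_pos: [333.6, 439.2, 341.9]
tool_rot: [180.0, 0.0, 154.2]
ft_force: [0.5, 0.2, -0.3]
width: 0.1
finger_force: 0.0
time: 1.83
tool_pos: [433.9, 150.5, 342.1]
tool_rot: [180.0, 0.0, 154.2]
ft_force: [1.0, 0.7, -0.3]
width: 0.3
finger_force: 0.0
time: 2.5
tool_pos: [408.5, -98.5, 342.1]
tool_rot: [180.0, 0.0, 154.2]
ft_force: [0.4, -0.0, -0.9]
width: -0.3
finger_force: 0.0
```

```bash
python3 -m handwheel '{"series":[{"xyz":[-0.6,-1,0],"twist":[0,0,0],"claw":0},{"xyz":[-0.6,-1,0],"twist":[0,0,0],"claw":0},{"xyz":[-0.6,-1,0],"twist":[0,0,0],"claw":0},{"xyz":[-0.6,-1,0],"twist":[0,0,0],"claw":0},{"xyz":[0,0,0],"twist":[0,0,0],"claw":0},{"xyz":[0,0,0],"twist":[0,0,0],"claw":0}]}'
python3 - <<'E'
from h import *
T=np.array(ctrl.get_obs()['tool_pos']);d=np.array([413.5,-277.4,185])-T
y=np.radians(154.17);print(T,d,(d[0]*np.cos(y)+d[1]*np.sin(y))/30,(d[0]*np.sin(y)-d[1]*np.cos(y))/30,-d[2]/30)
E
```

```text
time: 3.0
tool_pos: [420.9, -238.4, 341.6]
tool_rot: [-180.0, 0.0, 153.9]
ft_force: [-0.5, 0.5, -0.9]
width: -0.0
finger_force: 0.0
[ 420.91880736 -238.41543114  341.6073482 ] [  -7.41880736  -38.98456886 -156.6073482 ] -0.3436024007450998 -1.2774014259556026 5.220244939980792
```

```bash
python3 -m handwheel '{"series":[{"xyz":[-0.17,-0.64,0.5],"twist":[0,0,0],"claw":0},{"xyz":[-0.17,-0.64,0.8],"twist":[0,0,0],"claw":0},{"xyz":[0,0,1],"twist":[0,0,0],"claw":0},{"xyz":[0,0,1],"twist":[0,0,0],"claw":0},{"xyz":[0,0,1],"twist":[0,0,0],"claw":0},{"xyz":[0,0,0.3],"twist":[0,0,0],"claw":0},{"xyz":[0,0,0],"twist":[0,0,0],"claw":0},{"xyz":[0,0,0],"twist":[0,0,0],"claw":0}]}'
python3 - <<'E'
from h import *
v=[]
for c,(l,t) in(("scene",(90,100)),("top",(290,180))):
    im=ctrl.capture(c)[:,:,::-1];v.append(cv2.resize(im[t:t+140,l:l+160],None,fx=2.4,fy=2.4,interpolation=3))
cv2.imwrite('pics/c2.png',cv2.hconcat(v))
E
```

```text
time: 3.67
tool_pos: [414.5, -274.9, 204.4]
tool_rot: [180.0, 0.0, 154.2]
ft_force: [0.4, -0.1, 0.6]
width: 0.2
finger_force: 0.0
```

View pics/c2.png

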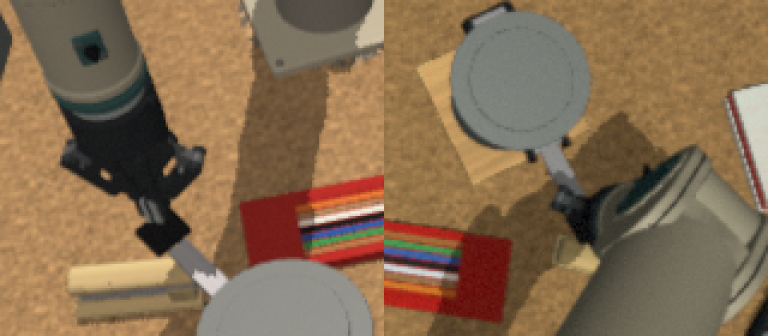

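The picture shows the shut fingertips right above the paddle, at about (153,215) in the left crop, with the bin clear of the gripper. I press down, watching the force to find contact.

```bash
python3 -m handwheel '{"series":[{"xyz":[0,-0.07,0.3],"twist":[0,0,0],"claw":0},{"xyz":[0,0,0.3],"twist":[0,0,0],"claw":0},{"xyz":[0,0,0],"twist":[0,0,0],"claw":0}]}'
python3 -m handwheel '{"series":[{"xyz":[0,0,0.2],"twist":[0,0,0],"claw":0},{"xyz":[0,0,0.2],"twist":[0,0,0],"claw":0},{"xyz":[0,0,0],"twist":[0,0,0],"claw":0}]}'
python3 -m handwheel '{"series":[{"xyz":[0,0,0.2],"twist":[0,0,0],"claw":0},{"xyz":[0,0,0.2],"twist":[0,0,0],"claw":0},{"xyz":[0,0,0.2],"twist":[0,0,0],"claw":0},{"xyz":[0,0,0],"twist":[0,0,0],"claw":0}]}'
```

```text
time: 4.02
tool_pos: [413.3, -277.6, 185.1]
tool_rot: [-180.0, 0.0, 154.2]
ft_force: [0.7, -0.5, 1.1]
width: 0.3
finger_force: 0.5
time: 4.27
tool_pos: [412.4, -278.2, 173.4]
tool_rot: [-179.9, -0.0, 154.1]
ft_force: [-1.8, -1.3, 4.8]
width: 0.0
finger_force: 2.3
time: 4.6
tool_pos: [412.1, -278.2, 155.5]
tool_rot: [-179.9, -0.0, 154.1]
ft_force: [-3.2, -2.6, 5.1]
width: -0.3
finger_force: 2.6
```

```bash
python3 -m handwheel '{"series":[{"xyz":[0,0,0.2],"twist":[0,0,0],"claw":0},{"xyz":[0,0,0.2],"twist":[0,0,0],"claw":0},{"xyz":[0,0,0.2],"twist":[0,0,0],"claw":0},{"xyz":[0,0,0],"twist":[0,0,0],"claw":0},{"xyz":[0,0,0],"twist":[0,0,0],"claw":0}]}'
python3 - <<'E'
from h import *
v=[]
for c,(l,t) in(("scene",(90,100)),("top",(290,150))):
    im=ctrl.capture(c)[:,:,::-1];v.append(cv2.resize(im[t:t+200,l:l+160],None,fx=2.4,fy=2.4,interpolation=3))
cv2.imwrite('pics/c3.png',cv2.hconcat(v))
E
```

```text
time: 5.02
tool_pos: [412.9, -277.7, 138.0]
tool_rot: [-180.0, 0.0, 154.1]
ft_force: [-3.4, -1.6, 4.4]
width: -0.1
finger_force: 2.4
```

View pics/c3.png

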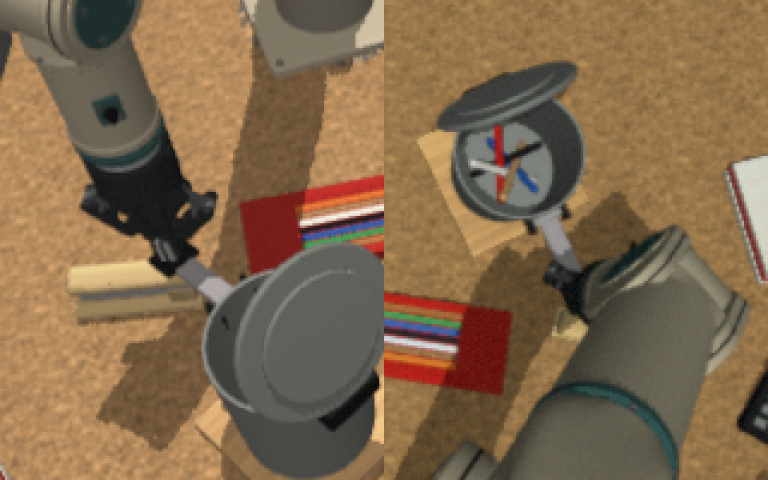

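The lid stands wide open at about 1.1 rad, the pens show inside the bin, and the fingers are on the paddle. I press about 6 mm more for margin and hold.

```bash
python3 -m handwheel '{"series":[{"xyz":[0,0,0.1],"twist":[0,0,0],"claw":0},{"xyz":[0,0,0.1],"twist":[0,0,0],"claw":0},{"xyz":[0,0,0],"twist":[0,0,0],"claw":0},{"xyz":[0,0,0],"twist":[0,0,0],"claw":0}]}'
for i in 1 ; do python3 -m handwheel '{"series":[{"xyz":[0,0,0],"twist":[0,0,0],"claw":0},{"xyz":[0,0,0],"twist":[0,0,0],"claw":0},{"xyz":[0,0,0],"twist":[0,0,0],"claw":0},{"xyz":[0,0,0],"twist":[0,0,0],"claw":0},{"xyz":[0,0,0],"twist":[0,0,0],"claw":0},{"xyz":[0,0,0],"twist":[0,0,0],"claw":0},{"xyz":[0,0,0],"twist":[0,0,0],"claw":0},{"xyz":[0,0,0],"twist":[0,0,0],"claw":0}]}'; done
python3 -c "
from h import *
im=ctrl.capture('top')[:,:,::-1];cv2.imwrite('pics/c4.png',cv2.resize(im[150:350,290:450],None,fx=2.4,fy=2.4))"
```

```text
time: 5.45
tool_pos: [413.5, -277.6, 133.7]
tool_rot: [179.9, 0.1, 154.2]
ft_force: [-5.2, 1.5, 20.7]
width: -0.0
finger_force: 10.6
time: 6.12
tool_pos: [413.5, -277.6, 133.8]
tool_rot: [180.0, 0.1, 154.2]
ft_force: [-4.4, 1.2, 21.1]
width: -0.1
finger_force: 10.5
```

View pics/c4.png

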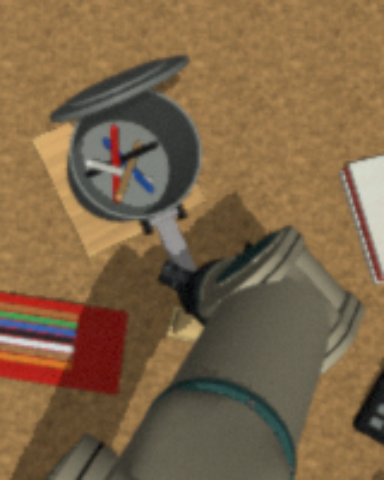

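The lever is at its stop: the force is 21 N and the lid is at its full angle. I hold for well over 2 s more.

```bash
python3 -m handwheel '{"series":[{"xyz":[0,0,0],"twist":[0,0,0],"claw":0},{"xyz":[0,0,0],"twist":[0,0,0],"claw":0},{"xyz":[0,0,0],"twist":[0,0,0],"claw":0},{"xyz":[0,0,0],"twist":[0,0,0],"claw":0},{"xyz":[0,0,0],"twist":[0,0,0],"claw":0},{"xyz":[0,0,0],"twist":[0,0,0],"claw":0},{"xyz":[0,0,0],"twist":[0,0,0],"claw":0},{"xyz":[0,0,0],"twist":[0,0,0],"claw":0}]}'
python3 -m handwheel '{"series":[{"xyz":[0,0,0],"twist":[0,0,0],"claw":0},{"xyz":[0,0,0],"twist":[0,0,0],"claw":0},{"xyz":[0,0,0],"twist":[0,0,0],"claw":0},{"xyz":[0,0,0],"twist":[0,0,0],"claw":0},{"xyz":[0,0,0],"twist":[0,0,0],"claw":0},{"xyz":[0,0,0],"twist":[0,0,0],"claw":0},{"xyz":[0,0,0],"twist":[0,0,0],"claw":0},{"xyz":[0,0,0],"twist":[0,0,0],"claw":0}]}'
python3 -m handwheel '{"series":[{"xyz":[0,0,0],"twist":[0,0,0],"claw":0},{"xyz":[0,0,0],"twist":[0,0,0],"claw":0},{"xyz":[0,0,0],"twist":[0,0,0],"claw":0},{"xyz":[0,0,0],"twist":[0,0,0],"claw":0},{"xyz":[0,0,0],"twist":[0,0,0],"claw":0},{"xyz":[0,0,0],"twist":[0,0,0],"claw":0},{"xyz":[0,0,0],"twist":[0,0,0],"claw":0},{"xyz":[0,0,0],"twist":[0,0,0],"claw":0}]}'
python3 -m handwheel '{"series":[{"xyz":[0,0,-0.3],"twist":[0,0,0],"claw":0},{"xyz":[0,0,-0.4],"twist":[0,0,0],"claw":0},{"xyz":[0,0,-0.5],"twist":[0,0,0],"claw":0},{"xyz":[0,0,-0.8],"twist":[0,0,0],"claw":0},{"xyz":[0,0,-1],"twist":[0,0,0],"claw":0},{"xyz":[0,0,-1],"twist":[0,0,0],"claw":0},{"xyz":[0,0,-1],"twist":[0,0,0],"claw":0},{"xyz":[0,0,0],"twist":[0,0,0],"claw":0}]}'
python3 -m handwheel '{"series":[{"xyz":[0,0,0],"twist":[0,0,0],"claw":0},{"xyz":[0,0,0],"twist":[0,0,0],"claw":0},{"xyz":[0,0,0],"twist":[0,0,0],"claw":0},{"xyz":[0,0,0],"twist":[0,0,0],"claw":0},{"xyz":[0,0,0],"twist":[0,0,0],"claw":0},{"xyz":[0,0,0],"twist":[0,0,0],"claw":0},{"xyz":[0,0,0],"twist":[0,0,0],"claw":0},{"xyz":[0,0,0],"twist":[0,0,0],"claw":0}]}'
python3 -m handwheel '{"series":[{"xyz":[0,0,0],"twist":[0,0,0],"claw":0},{"xyz":[0,0,0],"twist":[0,0,0],"claw":0},{"xyz":[0,0,0],"twist":[0,0,0],"claw":0},{"xyz":[0,0,0],"twist":[0,0,0],"claw":0},{"xyz":[0,0,0],"twist":[0,0,0],"claw":0},{"xyz":[0,0,0],"twist":[0,0,0],"claw":0},{"xyz":[0,0,0],"twist":[0,0,0],"claw":0},{"xyz":[0,0,0],"twist":[0,0,0],"claw":0}]}'
python3 -m handwheel '{"series":[{"xyz":[0,0,0],"twist":[0,0,0],"claw":0},{"xyz":[0,0,0],"twist":[0,0,0],"claw":0},{"xyz":[0,0,0],"twist":[0,0,0],"claw":0},{"xyz":[0,0,0],"twist":[0,0,0],"claw":0},{"xyz":[0,0,0],"twist":[0,0,0],"claw":0},{"xyz":[0,0,0],"twist":[0,0,0],"claw":0},{"xyz":[0,0,0],"twist":[0,0,0],"claw":0},{"xyz":[0,0,0],"twist":[0,0,0],"claw":0}]}'
python3 -c "
from h import *
im=ctrl.capture('scene')[:,:,::-1];cv2.imwrite('pics/c5.png',im)"
```

```text
time: 6.83
tool_pos: [413.5, -277.5, 133.8]
tool_rot: [180.0, 0.1, 154.2]
ft_force: [-3.4, 1.0, 21.2]
width: -0.0
finger_force: 10.5
time: 7.5
tool_pos: [413.5, -277.5, 133.8]
tool_rot: [179.9, 0.1, 154.2]
ft_force: [-4.8, 1.4, 20.9]
width: 0.2
finger_force: 10.5
time: 8.17
tool_pos: [413.5, -277.5, 133.8]
tool_rot: [179.9, 0.1, 154.2]
ft_force: [-4.5, 0.9, 21.4]
width: 0.3
finger_force: 10.5
time: 8.83
tool_pos: [415.9, -278.6, 286.9]
tool_rot: [180.0, 0.6, 154.2]
ft_force: [0.7, -0.5, -0.3]
width: -0.1
finger_force: 0.0
time: 9.5
tool_pos: [412.9, -277.3, 281.4]
tool_rot: [-180.0, -0.0, 154.2]
ft_force: [-0.3, 0.7, 0.5]
width: -0.2
finger_force: 0.0
time: 10.17
tool_pos: [413.0, -277.3, 281.7]
tool_rot: [180.0, -0.0, 154.2]
ft_force: [-0.0, -0.1, -0.0]
width: -0.1
finger_force: 0.0
time: 10.83
tool_pos: [413.0, -277.4, 281.7]
tool_rot: [180.0, -0.0, 154.2]
ft_force: [0.3, -0.6, 0.2]
width: 0.2
finger_force: 0.0
```

View pics/c5.png

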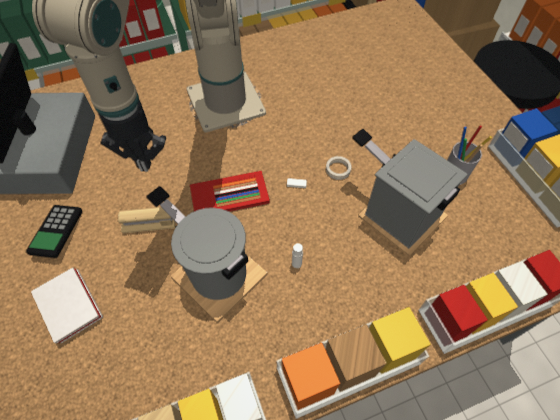

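Both lids are shut, at about (209,240) and (415,175), as in the first picture. The round paddle is back at (158,196) and the gripper hangs free. One more second of rest leaves ample margin, then I hand in.

```bash
python3 -m handwheel '{"series":[{"xyz":[0,0,0],"twist":[0,0,0],"claw":0},{"xyz":[0,0,0],"twist":[0,0,0],"claw":0},{"xyz":[0,0,0],"twist":[0,0,0],"claw":0},{"xyz":[0,0,0],"twist":[0,0,0],"claw":0},{"xyz":[0,0,0],"twist":[0,0,0],"claw":0},{"xyz":[0,0,0],"twist":[0,0,0],"claw":0},{"xyz":[0,0,0],"twist":[0,0,0],"claw":0},{"xyz":[0,0,0],"twist":[0,0,0],"claw":0}]}'
python3 -c "
from bench import ctrl
print(ctrl.close_job())"
```

```text
time: 11.55
tool_pos: [413.0, -277.3, 281.7]
tool_rot: [180.0, -0.0, 154.2]
ft_force: [-0.7, 0.5, -0.2]
width: 0.0
finger_force: 0.0
the job is handed in; nothing more can be done
None
```

The job is handed in at about 11.6 s: the round bin's lever was held at its stop for about 2.7 s with the lid wide open, then released; the last picture shows both lids shut and the gripper clear, but the hand-in returned no verdict.

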